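Snap the rasp into its bench clips

TASK

Put the rasp away: lay the thick round wooden handle of the rasp over the empty pair of spring clips (either way round) and press it straight down, not dropping it, until it snaps past the lips and sits home and level in both clips; then stop pushing, without forcing it against the rack, and let go. Leave the slim file where it lies.

Things in the scene. Friction and masses are not known exactly. Their poses are not given: they have to be found in the camera images.
- rasp: Rasp, 300 mm long, 0.2 kg. Round wooden handle 28 mm thick, 150 mm long, between 34 mm square ends 16 mm long (wooden butt, steel collar) on which it lies, the handle's axis 17 mm over the bench; then a dark toothed blade 26 mm wide, 120 mm long. Origin: on the handle's axis, middle of the round part: grip here (balance point within 25 mm). x axis: along the handle to the blade.
- clip_rack: Empty rack, fixed: plywood board 150 x 100 x 12 mm with two steel spring clips, at x = -48 and 48 mm, each 14 mm wide; between them is free room for fingers. Origin: centre of the board's underside, on the bench; x axis: the clips' line, in which the handle must lie. z up. A second rack like it stands beside it, with a wide scraper in its clips: not that one.
- clip_home (a point): Where the handle's middle is when home on its rubber buffers (they give 2 N/mm each, up to 6 mm): midway between the clips, 45 mm over the bench; axes as the rack. Jaws: flared mouth 70 mm wide, 81 mm up; narrowest 20 mm, 57 mm up. A handle laid in has its axis 69 mm up; pushing peaks at about 13 N at 64 mm; below 55 it snaps home. Over 80 N in all contacts with the rack is forcing.
- file: A bystander: slim flat file 260 mm long with a thin square wooden handle 16 mm thick and 120 mm long, and a blade 14 mm wide. Origin: under the middle of the handle, on the bench; x axis towards the blade.
Not all that is in view belongs to the job. What is shaped like the clip_rack but orange or turquoise is not meant.

How it is judged:
By the outcome, as a careful person would: the job done as asked, in the order asked, and still so for the second after the job is handed in, with the robot touching nothing.
It also fails if it takes over 40 s, if anything falls off the work surface, if the arm or the gripper's body presses on something with over 40 N, if the wrist force passes 120 N, or if a joint passes its speed limit or range.

ROBOT

A 6-joint arm with a two-finger parallel gripper is mounted at the origin on the work surface. World frame = base frame: x ahead of the robot, y to its left, z up, the work surface at z = 0. Lengths are in m, angles in rad, forces in N, time in s.
With the tool pointing down it reaches from about 0.35 to 0.85 m from the base axis. Payload 8.1 kg.
Tool frame: the origin (TCP) lies midway between the tips of the shut fingers; the grasp point (between the pads) lies 19 mm behind it (robot.grip_point_offset is the distance from the TCP to the grasp point, in m); z points along the fingers, y is the line along which they close (so a half turn about z gives the same grasp; the last joint's range is limited). The gripper opens to 93 mm and grips with 3 to 60 N. Pads are 15 mm wide; open, the fingers measure 128 mm over their backs; the gripper's body (75 mm by 188 mm) begins 65 mm behind the grasp point.
Start: joints at [-1.25, 0.13, 1.488, -0, 1.523, -0.085], TCP at [0.237, -0.551, 0.219] pointing down, gripper open.
Joint ranges: [-2.96, 2.96], [-0.89, 2.26], [0.02, 2.5], [-1.34, 4.48], [0, 2.73], [-2.66, 2.66]. Speed limits (rad/s): [2.39, 2.39, 2.79, 3.14, 3.14, 3.14].

INTERFACE

Orientations are given as a rotation vector (axis times angle).
In Python, from plant import robot, read_camera, job gives the robot as it stands.
- The arm moves only by the shell command python3 -m inch 'ROWS' [FORCE]. ROWS is JSON, one flat list of numbers, 5 for each row, row after row: the shift along the world's x, y, z in mm, then the turn about the world's z in degrees, then the opening in per cent of the stroke, from 0 (shut) to 100 (fully open). In form: [dx, dy, dz, yaw, hand, dx, dy, dz, yaw, hand, ...]. A call has 1 to 10 rows; each row is the pose to reach, as a shift and turn from the pose commanded when the call began; what a row does not reach only later rows make up. A row lasts 1/12 s, in which the tool goes at most 41.7 mm and 7.16 degrees, less where a joint would pass 70% of its speed; a pose out of reach is approached as far as the arm can. A call with a gripper value outside its range is refused whole. The fingers move at their own pace and stop on an object; FORCE is the grip in N (left out, the last holds). Time passes only in rows, so rows that repeat a pose let the fingers close. It gives the time, the measured TCP pose, the force, the opening and the grip force at its end, in the units of the state.
- robot.read_state(): the state, without advancing time (a new reading comes with each control period).
- read_camera(name): name is "scene" or "top" or "wrist"; returns a dict with "image" (420x560x3 uint8, blue, green, red), "K" (3x3 intrinsics, pixels), "D" ([k1, k2, p1, p2, k3] as OpenCV has them; the pictures are not rectified), "extrinsics" (4x4, takes a point from world to camera coordinates); the wrist camera has in their place "mount" (4x4, takes a point from camera to tool coordinates, whose origin is the TCP and whose axes are the flange's). Camera axes: x right, y down, z forward; pixel columns grow to the right and rows downward; lengths in m; the calibration is good to about 2 mm. A picture is of the moment at which its call begins: read the wrist's pose just before it. There is no depth.
- job.close_job(): hands the job in; it is judged then, once.
The state is a dict: "t": time; "q": joint angles; "dq": joint speeds; "joint_torque": joint torques, N m; "tool_pos": TCP position; "orientation": TCP orientation; "force": force on the tool from outside, world axes, zero at the start; "wrist_torque": the same for the moment, N m; "opening": finger opening in m; "gripper_force": force on a finger pad.
Only numpy, scipy, OpenCV 4.12 (cv2) and the standard library are available. Lean on these libraries where they do the work, as an engineer would, in place of code of your own. Each camera call takes 0.05 s, during which the arm holds its last target. There are 200 camera calls.

## Working session

There is one attempt and no reset: what is moved stays moved. The work goes in short steps, Python scripts to look and compute and a shell command to move; the robot and the scene stay as the last step left them, time stands still between calls to the robot, and variables do not carry over. Pictures are saved under pics/ and viewed, at most 10 in all, crops included, and the job is handed in when it is done.

```bash
mkdir -p pics; cat > h.py <<'E'
import numpy as np, cv2
from scipy.spatial.transform import Rotation as R
from plant import robot, read_camera, job
def ray(c,uv,st=None):
    p=cv2.undistortPoints(np.array(uv,float).reshape(-1,1,2),np.array(c["K"]),np.array(c["D"])).reshape(-1,2)
    d=np.c_[p,np.ones(len(p))]
    if "mount" in c:
        M=np.array(c["mount"]);T=np.eye(4);T[:3,:3]=R.from_rotvec(st["orientation"]).as_matrix();T[:3,3]=st["tool_pos"];W=T@M
    else: W=np.linalg.inv(np.array(c["extrinsics"]))
    return W[:3,3],d@W[:3,:3].T
def onz(c,uv,z,st=None):
    o,d=ray(c,uv,st); return o+d*((z-o[2])/d[:,2])[:,None]
E
python3 - <<'E'
from h import *
s=robot.read_state();print({k:np.round(v,3) for k,v in s.items()},robot.grip_point_offset)
a=read_camera("top")["image"];b=read_camera("scene")["image"]
cv2.imwrite("pics/top.png",cv2.resize(a,(800,600)));cv2.imwrite("pics/scene.png",cv2.resize(b,(800,600)))
E
```

```text
{'t': np.float64(0.0), 'q': array([-1.25 ,  0.131,  1.489,  0.   ,  1.523, -0.085]), 'dq': array([-0.001,  0.002,  0.   ,  0.001, -0.   , -0.002]), 'joint_torque': array([ 1.0000e-03, -5.5985e+01, -4.9175e+01,  7.7000e-02,  3.6000e-02,
       -0.0000e+00]), 'tool_pos': array([ 0.237, -0.551,  0.218]), 'orientation': array([-3.075, -0.633,  0.   ]), 'force': array([-0.219,  0.799, -0.835]), 'wrist_torque': array([ 0.008, -0.044,  0.037]), 'gripper_force': np.float64(0.0), 'opening': np.float64(0.093)} 0.0188
```

View pics/top.png

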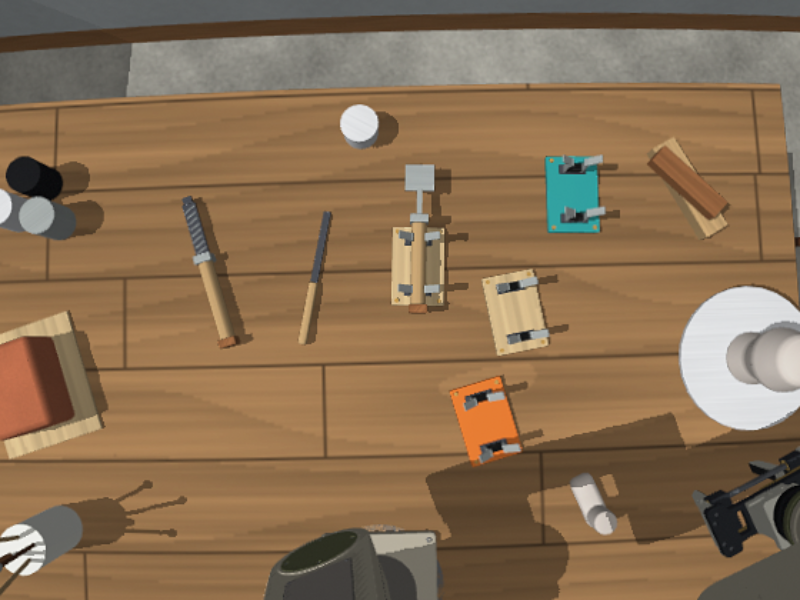

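View pics/scene.png

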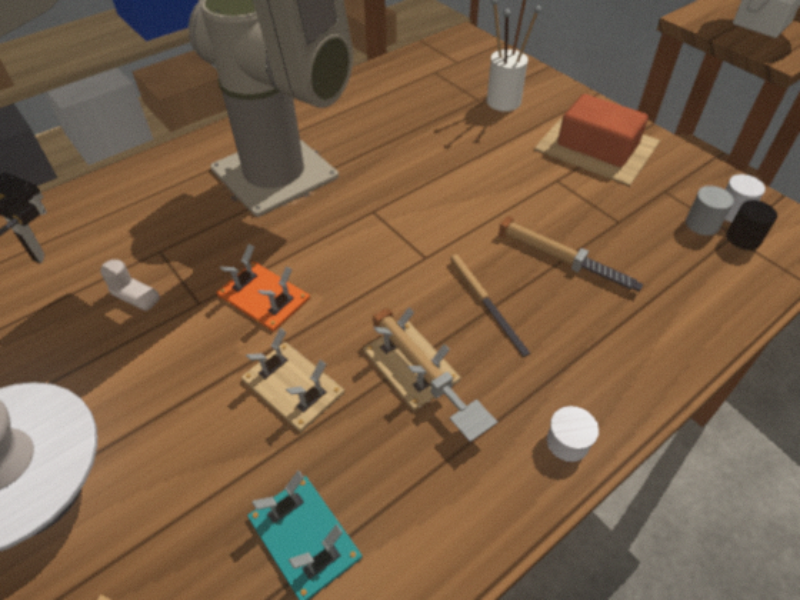

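Top view (800x600): the rasp (thick handle, toothed blade, collar) is at (215,285). The slim file at (315,280) is not the one to move. There are four racks: orange (485,420), turquoise (572,195), plywood with the scraper (418,265), and empty plywood at (515,312). The last is the only empty plywood rack, so it is the one meant. I'll confirm both in one crop and measure.

```bash
python3 - <<'E'
from h import *
c=read_camera("top");im=c["image"];hsv=cv2.cvtColor(im,cv2.COLOR_BGR2HSV)
def P(u,v):return hsv[int(v*.7),int(u*.7)]
for n,p in dict(ply1=(500,300),ply2=(530,325),bench=(470,330),bench2=(170,300),handle=(213,290),handle2=(222,325),butt=(228,342),collar=(202,257)).items():print(n,P(*p))
a=cv2.resize(im[175:255,325:400],(600,600),interpolation=cv2.INTER_CUBIC)[:, :400]
a=np.hstack([cv2.resize(im[180:255,325:400],(400,400),interpolation=cv2.INTER_CUBIC),cv2.resize(im[135:250,120:235],(400,400),interpolation=cv2.INTER_CUBIC)])
cv2.imwrite("pics/crop.png",a)
E
```

```text
ply1 [ 20  87 222]
ply2 [ 18  88 218]
bench [ 15 125 147]
bench2 [ 15 126 144]
handle [ 17 107 178]
handle2 [ 17 107 198]
butt [ 13 148 157]
collar [ 75   9 175]
```

View pics/crop.png

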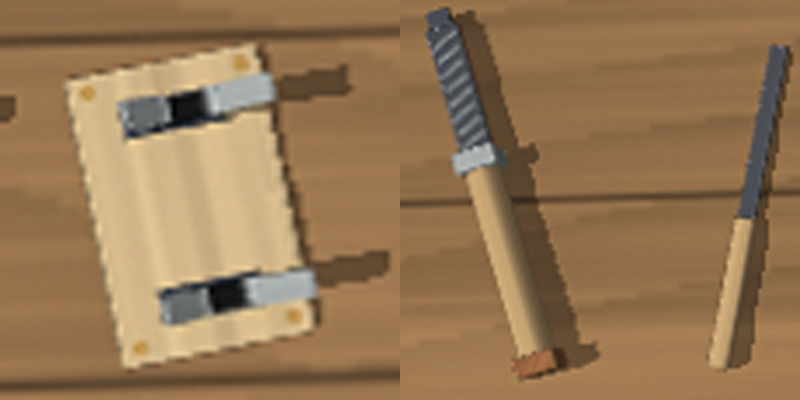

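The crop confirms it: the empty plywood rack is on the left, corners near (68,80), (262,45), (313,330) and (126,368), with both clips empty. On the right are the rasp, with its collar at (478,160) and butt at (540,362), and the slim file.

```bash
python3 - <<'E'
from h import *
c=read_camera("top");hsv=cv2.cvtColor(c["image"],cv2.COLOR_BGR2HSV)
def blob(lo,hi,r):
    m=np.zeros(hsv.shape[:2],np.uint8);x0,y0,x1,y1=r
    m[y0:y1,x0:x1]=cv2.inRange(hsv,lo,hi)[y0:y1,x0:x1]
    k=max(cv2.findContours(m,0,1)[0],key=cv2.contourArea);return k,cv2.contourArea(k)
def rep(n,r,z):
    (w1,w2),ang=r[1],r[2]
    p=onz(c,cv2.boxPoints(r),z)[:,:2];cen=p.mean(0);e=[p[1]-p[0],p[2]-p[1]];L=max(e,key=np.linalg.norm)
    if L[0]<0:L=-L
    print(n,"cen",cen.round(4),"sizes",[round(float(np.linalg.norm(x)),4) for x in e],"dir deg",np.degrees(np.arctan2(L[1],L[0])).round(2))
k,a=blob((10,50,185),(28,112,255),(325,180,400,255));rep("rack",cv2.minAreaRect(k),.012)
k,a=blob((10,70,155),(28,118,255),(125,180,175,245));rep("handle",cv2.minAreaRect(k),.017)
E
```

```text
rack cen [ 0.5177 -0.2723] sizes [0.0995, 0.1485] dir deg 9.11
handle cen [0.5549 0.301 ] sizes [0.0168, 0.1512] dir deg 16.25
```

Board size checks out (148x99 mm) and so does the handle length (151 mm). The width mask only caught the lit side of the handle, so I'll refine the lateral position with the wrist camera.

```bash
python3 -m inch '[318,852,0,-7,100,318,852,0,-7,100,318,852,0,-7,100,318,852,0,-7,100,318,852,0,-7,100,318,852,0,-7,100,318,852,0,-7,100,318,852,0,-7,100,318,852,0,-7,100,318,852,0,-7,100]' 20; python3 -c "
from h import *
print(robot.read_state()['tool_pos'])"
```

```text
t: 1.03
tool_pos: [0.3827, -0.159, 0.2187]
orientation: [3.11, 0.443, 0.001]
force: [0.7, -0.7, 0.2]
opening: 0.0928
gripper_force: 0.0
[ 0.38269348 -0.15898723  0.21870433]
```

```bash
python3 -m inch '[156,417,0,0,100,156,417,0,0,100,156,417,0,0,100,156,417,0,0,100,156,417,0,0,100,156,417,0,0,100,156,417,0,0,100,156,417,0,0,100,156,417,0,0,100,156,417,0,0,100]'; python3 -m inch '[0,0,0,0,100,0,0,0,0,100]'; python3 - <<'E'
from h import *
s=robot.read_state();c=read_camera("wrist");cv2.imwrite("pics/w1.png",c["image"])
E
```

```text
t: 1.87
tool_pos: [0.5287, 0.2316, 0.2184]
orientation: [3.11, 0.445, -0.0]
force: [0.7, -0.3, 0.1]
opening: 0.0933
gripper_force: 0.0
t: 2.03
tool_pos: [0.5281, 0.2311, 0.2171]
orientation: [3.109, 0.449, -0.004]
force: [0.2, -0.5, 0.2]
opening: 0.0932
gripper_force: 0.0
```

View pics/w1.png

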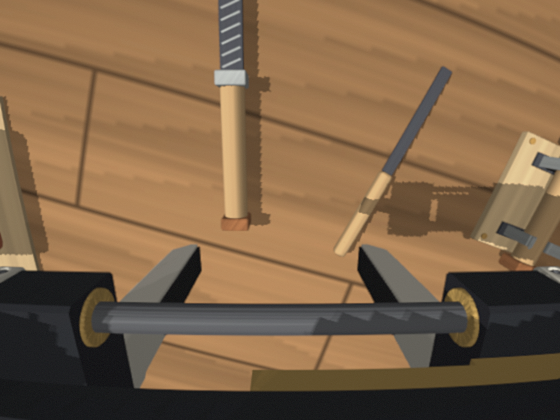

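Wrist view: the rasp handle runs from the collar (230,77) to the butt (235,222), with its round part about x=221–247. The file is at (390,165), well clear. I'll measure the handle's edges per row.

```bash
python3 - <<'E'
from h import *
s=robot.read_state();c=read_camera("wrist");im=c["image"];hsv=cv2.cvtColor(im,cv2.COLOR_BGR2HSV)
for v in (100,150,200): print(v,[tuple(int(x) for x in hsv[v,u]) for u in range(214,256,2)])
print([tuple(int(x) for x in hsv[v,233]) for v in range(60,96,3)]); print([(v,int(hsv[v,233][0]),int(hsv[v,233][1])) for v in range(204,232,2)])
E
```

```text
100 [(15, 125, 133), (15, 126, 140), (16, 118, 158), (17, 108, 222), (17, 106, 223), (17, 107, 221), (17, 105, 220), (17, 107, 217), (17, 107, 216), (17, 108, 200), (17, 108, 172), (17, 106, 149), (17, 106, 130), (17, 105, 114), (17, 106, 106), (15, 124, 99), (14, 125, 102), (15, 129, 101), (15, 128, 102), (15, 125, 104), (15, 124, 101)]
150 [(15, 123, 156), (15, 124, 154), (15, 124, 154), (15, 118, 169), (17, 108, 222), (17, 105, 224), (17, 106, 221), (17, 107, 220), (17, 108, 218), (17, 108, 214), (17, 108, 192), (17, 106, 168), (17, 106, 142), (17, 106, 125), (17, 106, 111), (16, 112, 100), (15, 125, 98), (15, 122, 98), (15, 126, 99), (15, 126, 99), (15, 122, 100)]
200 [(15, 126, 178), (15, 125, 178), (15, 124, 177), (15, 125, 177), (15, 123, 179), (17, 108, 220), (17, 105, 223), (17, 107, 222), (17, 107, 219), (17, 106, 216), (17, 108, 211), (17, 108, 187), (17, 107, 162), (17, 109, 138), (17, 106, 118), (17, 105, 109), (16, 120, 106), (15, 130, 112), (15, 125, 110), (15, 123, 110), (15, 128, 106)]
[(45, 6, 174), (105, 10, 100), (105, 17, 91), (75, 4, 125), (45, 5, 195), (54, 6, 197), (48, 6, 197), (45, 5, 188), (30, 7, 141), (17, 108, 181), (17, 106, 181), (17, 106, 182)]
[(204, 17, 107), (206, 17, 108), (208, 16, 107), (210, 17, 107), (212, 17, 109), (214, 17, 107), (216, 17, 107), (218, 14, 130), (220, 12, 142), (222, 12, 146), (224, 12, 144), (226, 12, 147), (228, 12, 146), (230, 14, 133)]
```

```bash
cat >> h.py <<'E'
def handle(c,st,roi,z):
    x0,y0,x1,y1=roi;h=cv2.cvtColor(c["image"],cv2.COLOR_BGR2HSV)
    m=np.zeros(h.shape[:2],np.uint8);m[y0:y1,x0:x1]=cv2.inRange(h,(16,95,80),(19,114,255))[y0:y1,x0:x1]
    m=cv2.morphologyEx(m,cv2.MORPH_OPEN,np.ones((3,3)))
    k=max(cv2.findContours(m,0,1)[0],key=cv2.contourArea)
    p=onz(c,cv2.boxPoints(cv2.minAreaRect(k)),z,st)[:,:2];e=[p[1]-p[0],p[2]-p[1]];L=max(e,key=np.linalg.norm)
    print("cen",p.mean(0).round(4),"sizes",[round(float(np.linalg.norm(x)),4) for x in e],"deg",((np.degrees(np.arctan2(L[1],L[0]))+90)%180-90).round(2))
E
python3 - <<'E'
from h import *
s=robot.read_state();c=read_camera("wrist");handle(c,s,(205,60,262,240),.017)
c=read_camera("top");handle(c,None,(125,170,180,250),.017)
rv=R.from_rotvec(s["orientation"]).as_matrix();print(s["tool_pos"],np.degrees(np.arctan2(rv[1,0],rv[0,0])),s['q'])
E
```

```text
cen [0.5542 0.2946] sizes [0.0278, 0.1544] deg 16.18
cen [0.5654 0.2968] sizes [0.0286, 0.0391] deg 18.14
[0.52824592 0.22887058 0.21825024] 16.271600049122394 [ 3.20095299e-01  6.62127011e-02  1.55731826e+00 -4.53865610e-04
  1.51905617e+00  1.60692209e+00]
```

Wrist measure gives a 27.8 mm width, which is right, with the centre at (0.554, 0.295) and direction 16.2°. Moving over it and down in two stages.

```bash
python3 -m inch '[26,66,-60,0,100,26,66,-130,0,100,26,66,-130,0,100,26,66,-130,0,100,26,66,-130,0,100,26,66,-130,0,100,26,66,-130,0,100]'; python3 -c "
from h import *
s=robot.read_state();print(s['tool_pos'],s['force'])
c=read_camera('wrist');cv2.imwrite('pics/w2.png',c['image'])"
```

```text
t: 2.82
tool_pos: [0.5558, 0.2946, 0.0911]
orientation: [-3.11, -0.442, -0.004]
force: [0.5, -0.4, 0.5]
opening: 0.0928
gripper_force: 0.0
[0.55576815 0.29458776 0.09109432] [ 0.50411813 -0.35473043  0.47669861]
```

View pics/w2.png

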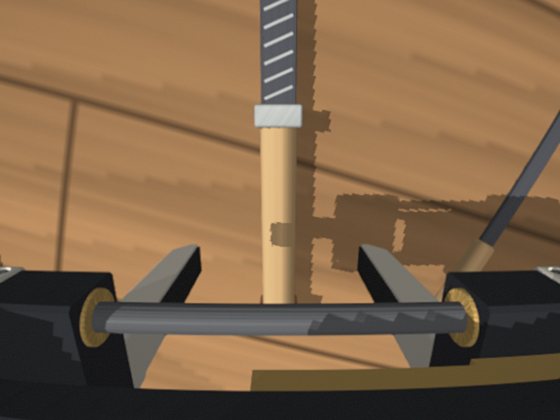

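The handle is centred between the fingers, and the collar edge is at (278,127). Descending.

```bash
python3 - <<'E'
from h import *
s=robot.read_state();c=read_camera("wrist");print(onz(c,[(278,126)],.030,s))
E
python3 -m inch '[-1,0,-30,0,100,-1,0,-60,0,100,-1,0,-78,0,100,-1,0,-85,0,100,-1,0,-87,0,100,-1,0,-87,0,100]'
```

```text
[[0.62911139 0.31617569 0.03      ]]
t: 3.42
tool_pos: [0.5547, 0.2954, 0.0033]
orientation: [-3.11, -0.443, -0.003]
force: [0.0, 0.2, 0.2]
opening: 0.0929
gripper_force: 0.0
```

```bash
python3 -m inch '[2,0,0,0,0,2,0,0,0,0,2,0,0,0,0,2,0,0,0,0,2,0,0,0,0,2,0,0,0,0,2,0,0,0,0,2,0,0,0,0]' 55; python3 -m inch '[0,0,40,0,0,0,0,80,0,0,0,0,120,0,0,0,0,150,0,0,0,0,150,0,0]'
```

```text
t: 4.08
tool_pos: [0.5555, 0.2953, 0.0016]
orientation: [3.11, 0.444, -0.0]
force: [-0.3, 0.2, -0.3]
opening: 0.0441
gripper_force: 0.0
t: 4.5
tool_pos: [0.5598, 0.2972, 0.161]
orientation: [-3.107, -0.444, -0.02]
force: [0.7, 0.4, 0.6]
opening: 0.011
gripper_force: 0.0
```

The fingers were still closing when I lifted, so nothing was gripped. Reopening and looking.

```bash
python3 -m inch '[-5,-2,0,0,100,-5,-2,0,0,100,-5,-2,0,0,100,-5,-2,0,0,100,-5,-2,0,0,100,-5,-2,0,0,100,-5,-2,0,0,100,-5,-2,0,0,100,-5,-2,0,0,100,-5,-2,0,0,100]'; python3 -c "
from h import *
s=robot.read_state();print(s['tool_pos'],s['opening'])
c=read_camera('wrist');cv2.imwrite('pics/w3.png',c['image'])
for u in [(255,20,330,300)]: handle(c,s,u,.017)"
```

```text
t: 5.33
tool_pos: [0.5506, 0.2934, 0.1516]
orientation: [-3.11, -0.444, -0.0]
force: [-0.3, -0.3, 0.2]
opening: 0.073
gripper_force: 0.0
[0.55060949 0.29336449 0.15161397] 0.07299517343049387
cen [0.5524 0.2937] sizes [0.0275, 0.1556] deg 16.95
```

View pics/w3.png

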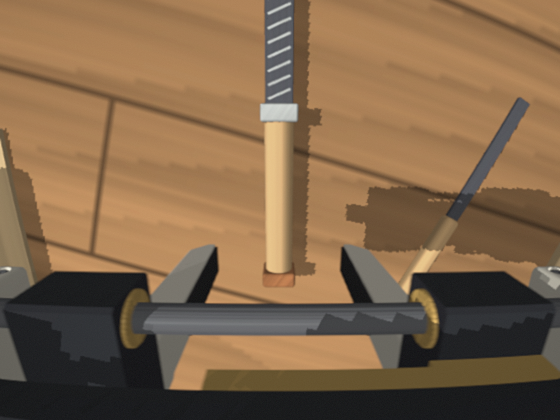

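The rasp is undisturbed: collar at (279,112), butt at (279,280). Descending again and closing fully this time.

```bash
python3 -m inch '[5,2,-40,0,65,5,2,-80,0,65,5,2,-115,0,65,5,2,-137,0,65,5,2,-146,0,65,5,2,-149,0,65,5,2,-149,0,65]' && python3 -m inch '[0,0,0,0,0,0,0,0,0,0,0,0,0,0,0,0,0,0,0,0,0,0,0,0,0,0,0,0,0,0,0,0,0,0,0]' 55
```

```text
t: 5.97
tool_pos: [0.5558, 0.2954, 0.0028]
orientation: [3.11, 0.444, 0.0]
force: [0.2, -0.2, 0.6]
opening: 0.0606
gripper_force: 0.0
t: 6.55
tool_pos: [0.5559, 0.2954, 0.0032]
orientation: [-3.11, -0.444, -0.001]
force: [0.4, -0.7, 3.8]
opening: 0.0267
gripper_force: 55.0
```

Gripped at 26.7 mm and 55 N. Lifting.

```bash
python3 -m inch '[0,0,10,0,0,0,0,30,0,0,0,0,70,0,0,0,0,110,0,0,0,0,150,0,0,0,0,180,0,0,0,0,180,0,0,0,0,180,0,0]'; python3 -c "
from h import *
s=robot.read_state();print(s['tool_pos'],s['opening'],s['force'],s['wrist_torque'])
a=read_camera('wrist')['image'];b=read_camera('scene')['image']
cv2.imwrite('pics/w4.png',np.hstack([cv2.resize(a,(400,300)),b[50:350,160:560]]))"
```

```text
t: 7.22
tool_pos: [0.5569, 0.296, 0.1858]
orientation: [-3.109, -0.444, -0.008]
force: [-0.2, 0.1, -2.6]
opening: 0.0269
gripper_force: 55.0
[0.55694824 0.29599479 0.18584813] 0.026928096737263072 [-0.15772353  0.07687507 -2.56495593] [ 0.00349751 -0.00835802  0.00319607]
```

View pics/w4.png

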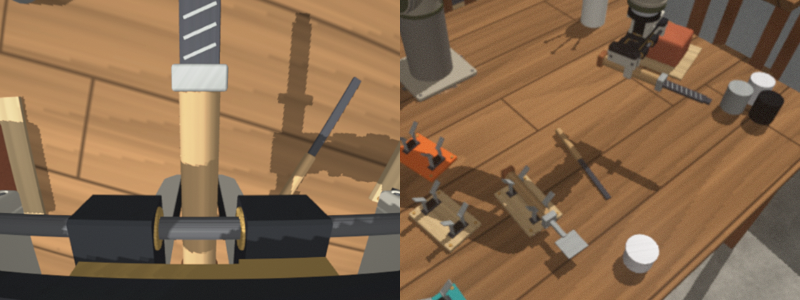

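The rasp is held level: collar at (200,77) in the left half, blade straight ahead. Wrist torque is about zero. Carrying it to the rack.

```bash
python3 -m inch '[-1,-15,0,0,0,-4,-45,0,-1,0,-6,-80,0,-1,0,-8,-115,0,-2,0,-10,-150,0,-2,0,-13,-185,0,-3,0,-15,-220,0,-3,0,-17,-255,0,-4,0,-20,-290,0,-4,0,-22,-320,0,-5,0]' && python3 -m inch '[-2,-30,0,-1,0,-5,-65,0,-1,0,-7,-100,0,-1.5,0,-10,-135,0,-2,0,-12,-170,0,-2.1,0,-14,-205,0,-2.1,0,-16,-232,0,-2.1,0,-17,-248,0,-2.1,0,-17,-248,0,-2.1,0,-17,-248,0,-2.1,0]'; python3 - <<'E'
from h import *
s=robot.read_state();rv=R.from_rotvec(s["orientation"]).as_matrix();print(s["tool_pos"],np.degrees(np.arctan2(rv[1,0],rv[0,0])),rv[2].round(4))
a=read_camera('wrist')['image'];cv2.imwrite('pics/w5.png',a)
E
```

```text
t: 8.15
tool_pos: [0.5312, -0.0272, 0.1801]
orientation: [-3.126, -0.307, 0.007]
force: [0.6, -0.4, -2.3]
opening: 0.0272
gripper_force: 55.0
t: 8.98
tool_pos: [0.5153, -0.2726, 0.1808]
orientation: [-3.129, -0.248, 0.004]
force: [0.4, 0.7, -3.0]
opening: 0.0265
gripper_force: 55.0
[ 0.51527636 -0.27264884  0.18075706] 9.047138824767211 [-0.0023 -0.0026 -1.    ]
```

View pics/w5.png

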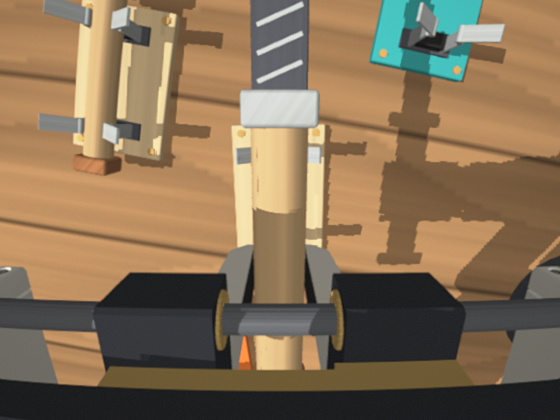

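The rack lies under the handle: far board corners near (233,127) and (326,124), far clip's lips at (244,155) and (315,155). Checking lateral alignment.

```bash
python3 - <<'E'
from h import *
s=robot.read_state();c=read_camera('wrist')
p=onz(c,[(233,127),(326,124),(236,230),(324,230)],.012,s)
a=np.radians(9.1);n=np.array([-np.sin(a),np.cos(a)]);t=s["tool_pos"][:2]
print(p.round(4),"lateral rel TCP",(p[:,:2]-t)@n,"width",np.linalg.norm(p[0]-p[1]))
h=onz(c,[(251,130),(308,130),(253,205),(306,205)],s["tool_pos"][2]+.014,s);print("handle lat",(h[:,:2]-t)@n)
print(s["tool_pos"],"top-cam rack lat",(np.array([.5177,-.2723])-t)@n)
E
```

```text
[[ 0.5821 -0.212   0.012 ]
 [ 0.6008 -0.3088  0.012 ]
 [ 0.4682 -0.2294  0.012 ]
 [ 0.4844 -0.3298  0.012 ]] lateral rel TCP [ 0.04854774 -0.04996637  0.04942073 -0.05236161] width 0.09856461211298365
handle lat [ 0.01288153 -0.01449811  0.01268648 -0.01438387]
[ 0.51573057 -0.27180447  0.18113572] top-cam rack lat -0.0008007747370631523
```

Aligned within 1 mm. Descending to just above the lips.

```bash
python3 -m inch '[2,0,-30,0,0,2,0,-65,0,0,2,0,-95,0,0,2,0,-113,0,0,2,0,-119,0,0,2,0,-119,0,0,2,0,-119,0,0]' && python3 -m inch '[0,0,-2,0,0,0,0,-4,0,0,0,0,-6,0,0,0,0,-7,0,0,0,0,-7,0,0,0,0,-7,0,0]'
```

```text
t: 9.67
tool_pos: [0.5193, -0.2721, 0.0646]
orientation: [3.131, 0.252, 0.001]
force: [0.2, 0.1, -2.6]
opening: 0.0269
gripper_force: 55.0
t: 10.17
tool_pos: [0.5186, -0.2728, 0.0568]
orientation: [3.132, 0.25, 0.0]
force: [-0.4, 0.1, -2.1]
opening: 0.0267
gripper_force: 55.0
```

```bash
python3 -m inch '[0,0,-2,0,0,0,0,-3,0,0,0,0,-4,0,0,0,0,-5,0,0,0,0,-6,0,0,0,0,-7,0,0,0,0,-7,0,0]' && python3 -m inch '[0,0,-2,0,0,0,0,-4,0,0,0,0,-5,0,0,0,0,-6,0,0,0,0,-7,0,0,0,0,-8,0,0,0,0,-8,0,0]'
```

```text
t: 10.75
tool_pos: [0.5199, -0.2731, 0.0513]
orientation: [3.13, 0.251, 0.004]
force: [-0.6, 2.0, 6.3]
opening: 0.0265
gripper_force: 55.0
t: 11.33
tool_pos: [0.5182, -0.2724, 0.041]
orientation: [-3.131, -0.251, 0.001]
force: [0.9, 0.0, -1.2]
opening: 0.0268
gripper_force: 55.0
```

```bash
python3 -m inch '[0,0,-2,0,0,0,0,-4,0,0,0,0,-6,0,0,0,0,-7,0,0,0,0,-8,0,0,0,0,-8,0,0,0,0,-8,0,0]'
```

```text
t: 11.92
tool_pos: [0.5177, -0.272, 0.0325]
orientation: [-3.13, -0.251, 0.003]
force: [-0.3, 1.5, -9.3]
opening: 0.0274
gripper_force: 55.0
```

```bash
python3 -m inch '[0,0,-1,0,0,0,0,-2,0,0,0,0,-2,0,0,0,0,-2,0,0]'
```

```text
t: 12.25
tool_pos: [0.5186, -0.2725, 0.0316]
orientation: [-3.131, -0.25, 0.0]
force: [-0.8, 3.3, -5.2]
opening: 0.0267
gripper_force: 55.0
```

```bash
python3 -m inch '[0,0,-1,0,0,0,0,-1,0,0,0,0,-1,0,0]'; python3 -c "
from h import *
s=robot.read_state();print(s['tool_pos'],s['force'],s['wrist_torque'])"
```

```text
t: 12.5
tool_pos: [0.5189, -0.2728, 0.031]
orientation: [3.131, 0.251, 0.001]
force: [-0.6, 3.3, -2.8]
opening: 0.0267
gripper_force: 55.0
[ 0.51888657 -0.27277566  0.03104423] [-0.6257383   3.26378746 -2.75406326] [0.55411837 0.15598133 0.14108258]
```

Home: the only load left is the rasp's weight. Releasing, then rising straight up.

```bash
python3 -m inch '[0,0,0,0,60,0,0,0,0,60,0,0,0,0,60,0,0,0,0,60,0,0,0,0,60,0,0,0,0,60,0,0,0,0,60]' 10 && python3 -m inch '[0,0,10,0,60,0,0,30,0,60,0,0,60,0,60,0,0,100,0,60,0,0,140,0,60,0,0,140,0,60,0,0,140,0,60]'; python3 - <<'E'
from h import *
s=robot.read_state();a=read_camera('wrist')['image'];b=read_camera('scene')['image']
cv2.imwrite('pics/w6.png',np.hstack([cv2.resize(a,(400,300)),cv2.resize(b[190:340,140:340],(400,300),interpolation=cv2.INTER_CUBIC)]))
E
```

```text
t: 13.08
tool_pos: [0.5187, -0.2728, 0.0308]
orientation: [3.131, 0.25, 0.0]
force: [0.9, 0.4, -0.1]
opening: 0.0558
gripper_force: 0.0
t: 13.67
tool_pos: [0.5208, -0.274, 0.1755]
orientation: [3.127, 0.25, 0.01]
force: [0.7, -0.4, -0.7]
opening: 0.0556
gripper_force: 0.0
```

View pics/w6.png

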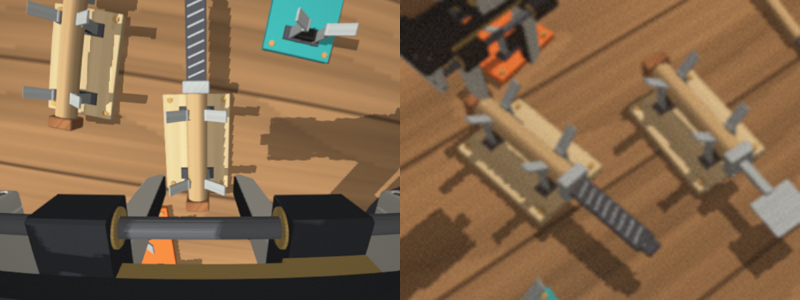

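The rasp is held in both clips, central and level (clips at (195,115) and (195,187) in the left half). The file is untouched and the gripper is clear. Handing in.

```bash
python3 -c "
from plant import job
print(job.close_job())"
```

```text
the job is handed in; nothing more can be done
None
```

The rasp is home and level in both clips of the empty plywood rack and let go, the slim file was not touched, and the job was handed in at about 14 s of the 40 s; the first grasp closed too late and came up empty, but didn't disturb the rasp.

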